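# Lock the valuables away in the genkan drawer

## Task

Unlock the smoked drawer with its code 4-2-5 (keys count 1 to 5 from the left as you face the unit; press them one at a time, all the way down, each up again before the next, and no others) and then turn the knob anticlockwise to its stop. Put away inside whichever of these lie out on the shelf: car key, red seal case, grey gate remote, green key tin; then shut the drawer fully and lock it by turning the knob clockwise to its stop. Leave the pot, the wiper, the scraper and the jar where they are.

Things in the scene. Friction and masses are not known exactly. Their poses are not given: they have to be found in the camera images.
- drawer_unit: low drawer unit of smoked plastic, fixed: carcass 200 deep (x) x 310 wide (y) x 95 high. Origin: centre of its underside on the shelf; x points from front to back, y to the left as seen from the robot, z up. Its drawer opens to -x. On top at the front lies a black lock console (x -95 to -23, y +-146, top 113 mm above the shelf) with five keys in a row and a knob at its right end.
- drawer (a joint): how far the drawer is out, in m: 0 fully shut, 0.155 fully open against its stop. About 1.2 N of friction; it stays where it is left. Shut at the start.
- drawer_in (a point): point on the drawer's inner floor, 15 mm above the shelf, moving with it, axes as drawer_unit; with the drawer fully open, the middle of the 155 x 280 mm opening. The floor spans x -78 to +98 (the rear stays under the carcass), y +-140. Side and back walls are 50 mm high, the front 78 mm; on it a steel keeper loop for the bolt, up to 98 mm, at y -105.
- drawer_pull (a point): grip point of the grey pull in the middle of the drawer front, moving with the drawer, axes as drawer_unit, 72 mm above the shelf: an upright block 22 mm wide (y), 48 to 92 mm above the shelf, standing out 39 mm from the front (the point is 24 mm before the front). Can be pinched from above across y to pull or push the drawer.
- lock_knob (a joint): angle of the lock knob in rad: 0 unlocked at one stop (white pointer towards the robot), growing clockwise seen from above, 1.571 locked at the other stop (pointer to the left); it drives a steel bolt into the keeper loop on the drawer front. Friction about 0.05 N m; it stays where it is left. Locked at the start, 1.42 to 1.57.
- lock_knob_grip (a point): point on the knob's vertical axis at the height to grip, 143 mm above the shelf, turning with the knob: a black bar 42 mm long, 14 mm thick, 119 to 151 mm above the shelf, on a steel disc 44 mm across. The bar lies along x of this frame (at joint 0, x of drawer_unit); pinch it across y. 64 mm from key 5.
- key1 (a joint): travel of key 1 in m: 0 up, 0.006 fully down. It springs back; about 1.4 N starts it and 4.5 N holds it fully down.
- key1_top (a point): centre of the top of key 1, the first from the left seen from the robot: a round white key 26 mm across, its top 12 mm over the console when up (125 mm above the shelf), marked by 1 raised dot on the robot's side of it; neighbouring keys are 38 mm apart. Press straight down.
- key2 (a joint): travel of key 2 in m: 0 up, 0.006 fully down. It springs back; about 1.4 N starts it and 4.5 N holds it fully down.
- key2_top (a point): centre of the top of key 2, the second from the left seen from the robot: a round white key 26 mm across, its top 12 mm over the console when up (125 mm above the shelf), marked by 2 raised dots on the robot's side of it; neighbouring keys are 38 mm apart. Press straight down.
- key3 (a joint): travel of key 3 in m: 0 up, 0.006 fully down. It springs back; about 1.4 N starts it and 4.5 N holds it fully down.
- key3_top (a point): centre of the top of key 3, the middle one seen from the robot: a round white key 26 mm across, its top 12 mm over the console when up (125 mm above the shelf), marked by 3 raised dots on the robot's side of it; neighbouring keys are 38 mm apart. Press straight down.
- key4 (a joint): travel of key 4 in m: 0 up, 0.006 fully down. It springs back; about 1.4 N starts it and 4.5 N holds it fully down.
- key4_top (a point): centre of the top of key 4, the fourth from the left seen from the robot: a round white key 26 mm across, its top 12 mm over the console when up (125 mm above the shelf), marked by 4 raised dots on the robot's side of it; neighbouring keys are 38 mm apart. Press straight down.
- key5 (a joint): travel of key 5 in m: 0 up, 0.006 fully down. It springs back; about 1.4 N starts it and 4.5 N holds it fully down.
- key5_top (a point): centre of the top of key 5, the last, next to the knob seen from the robot: a round white key 26 mm across, its top 12 mm over the console when up (125 mm above the shelf), marked by 5 raised dots on the robot's side of it; neighbouring keys are 38 mm apart. Press straight down.
- car_key: smart car key, a black fob with rounded edges, 80 long x 38 wide x 18 high, 70 g. The body's origin is the centre of its underside, its x axis runs along its length, y across its width, z up out of its top. Starts flat on the shelf; None if absent this time.
- seal_case: dark red case for a name seal, 95 long x 32 wide x 28 high, 80 g, with a brass clasp on its -y side. The body's origin is the centre of its underside, its x axis runs along its length, y across its width, z up out of its top. Starts flat on the shelf; None if absent this time.
- gate_remote: grey remote control for the gate with three round coloured buttons, 110 long x 44 wide x 22 high, 90 g. The body's origin is the centre of its underside, its x axis runs along its length, y across its width, z up out of its top. Starts flat on the shelf; None if absent this time.
- key_tin: green tin of spare keys with a steel lid, 104 long x 50 wide x 28 high (52 wide at the lid), 130 g, closed. The body's origin is the centre of its underside, its x axis runs along its length, y across its width, z up out of its top. Starts flat on the shelf; None if absent this time.
- ribbed_pot: white ribbed ceramic pot with a small plant, 114 across and 112 high; origin at the centre of its foot. Not part of the job: leave it where it is.
- glass_wiper: pink plastic glass-wiper lying flat: handle 165 long along its x, blade 200 wide across y at its +x end, 20 high; origin on its underside 26 mm before the blade's middle. Not part of the job: leave it where it is.
- scraper: steel scraper lying flat, 175 long along x, 50 wide at the blade, 18 high; origin on its underside near the middle. Not part of the job: leave it where it is.
- squat_jar: capped squat jar of frosted polypropylene, 96 across and 74 high; origin at the centre of its foot. Not part of the job: leave it where it is.
Not all that is in view belongs to the job. There is more than one size of the gate_remote; the one meant has the size given above.

How it is judged:
On the way, in this order (a step that is already met when the one before it is completed fails the run):
1. the fourth key is pressed at least 4.5 mm, all other keys up, the drawer still shut (value of joint key4 above 0.0045 m and value of joint each of key1, key2, key3, key5 below 0.0015 m and value of joint drawer below 0.004 m), for 0.03 s.
2. the second key is pressed at least 4.5 mm, all other keys up, the drawer still shut (value of joint key2 above 0.0045 m and value of joint each of key1, key3, key4, key5 below 0.0015 m and value of joint drawer below 0.004 m), for 0.03 s.
3. the fifth key is pressed at least 4.5 mm, all other keys up, the drawer still shut (value of joint key5 above 0.0045 m and value of joint each of key1, key2, key3, key4 below 0.0015 m and value of joint drawer below 0.004 m), for 0.03 s.
4. the knob is turned anticlockwise to its unlocked end (below 0.25 rad), the keys up (value of joint lock_knob below 0.25 rad and value of joint each of key1, key2, key3, key4, key5 below 0.0015 m), for 0.2 s.
5. every valuable that was out on the shelf lies in the drawer, let go (x of car_key in the frame of drawer_in between -0.076 and 0.096 m and y of car_key in the frame of drawer_in between -0.138 and 0.138 m and z of car_key in the frame of drawer_in between -0.01 and 0.05 m and x of seal_case in the frame of drawer_in between -0.076 and 0.096 m and y of seal_case in the frame of drawer_in between -0.138 and 0.138 m and z of seal_case in the frame of drawer_in between -0.01 and 0.05 m and x of gate_remote in the frame of drawer_in between -0.076 and 0.096 m and y of gate_remote in the frame of drawer_in between -0.138 and 0.138 m and z of gate_remote in the frame of drawer_in between -0.01 and 0.05 m and x of key_tin in the frame of drawer_in between -0.076 and 0.096 m and y of key_tin in the frame of drawer_in between -0.138 and 0.138 m and z of key_tin in the frame of drawer_in between -0.01 and 0.05 m and contact force between the fingers and car_key below 0.3 N and contact force between the fingers and seal_case below 0.3 N and contact force between the fingers and gate_remote below 0.3 N and contact force between the fingers and key_tin below 0.3 N), for 0.3 s.
6. the drawer is fully shut with them inside, to 4 mm (value of joint drawer below 0.004 m and x of car_key in the frame of drawer_in between -0.076 and 0.096 m and y of car_key in the frame of drawer_in between -0.138 and 0.138 m and z of car_key in the frame of drawer_in between -0.01 and 0.05 m and x of seal_case in the frame of drawer_in between -0.076 and 0.096 m and y of seal_case in the frame of drawer_in between -0.138 and 0.138 m and z of seal_case in the frame of drawer_in between -0.01 and 0.05 m and x of gate_remote in the frame of drawer_in between -0.076 and 0.096 m and y of gate_remote in the frame of drawer_in between -0.138 and 0.138 m and z of gate_remote in the frame of drawer_in between -0.01 and 0.05 m and x of key_tin in the frame of drawer_in between -0.076 and 0.096 m and y of key_tin in the frame of drawer_in between -0.138 and 0.138 m and z of key_tin in the frame of drawer_in between -0.01 and 0.05 m), for 0.2 s.
7. the knob is turned clockwise to its locked end again (past 1.35 rad), the drawer shut (value of joint lock_knob above 1.35 rad and value of joint drawer below 0.004 m), for 0.2 s.
At the end, for the whole second after the job is handed in: Every valuable present lies at rest inside the drawer, the drawer is shut to within 4 mm, the knob is turned clockwise past 1.35 rad of its 1.571 rad, all keys are up and the bystanders are where they were (all of step 7 and x of car_key in the frame of drawer_in between -0.076 and 0.096 m and y of car_key in the frame of drawer_in between -0.138 and 0.138 m and z of car_key in the frame of drawer_in between -0.01 and 0.05 m and x of seal_case in the frame of drawer_in between -0.076 and 0.096 m and y of seal_case in the frame of drawer_in between -0.138 and 0.138 m and z of seal_case in the frame of drawer_in between -0.01 and 0.05 m and x of gate_remote in the frame of drawer_in between -0.076 and 0.096 m and y of gate_remote in the frame of drawer_in between -0.138 and 0.138 m and z of gate_remote in the frame of drawer_in between -0.01 and 0.05 m and x of key_tin in the frame of drawer_in between -0.076 and 0.096 m and y of key_tin in the frame of drawer_in between -0.138 and 0.138 m and z of key_tin in the frame of drawer_in between -0.01 and 0.05 m and value of joint each of key1, key2, key3, key4, key5 below 0.0015 m and linear speed of each of car_key, seal_case, gate_remote, key_tin below 0.02 m/s); the robot touches nothing.
It fails at once if the drawer is pulled open (over 15 mm) while the bolt is out (knob past 0.6 rad), or the bolt is run out while the drawer is open (value of joint drawer above 0.015 m and value of joint lock_knob above 0.6 rad).
It fails at once if key 1 or key 3, which are not in the code, is pressed (over 3 mm) (value of joint any of key1, key3 above 0.003 m).
It fails at once if the pot, the wiper, the scraper or the jar is moved more than 3 cm, or the pot or jar tipped (distance of any of ribbed_pot, glass_wiper, scraper, squat_jar from where it was at the start of the episode above 0.03 m or angle between any of ribbed_pot, squat_jar's own z axis and vertical above 0.35 rad).
Of car_key, seal_case, gate_remote, key_tin only 2 to 3 are there at a start; the rules pass over those that are not, and their reading is None.
At some moment in a run one of car_key, seal_case, gate_remote, key_tin may be knocked a few centimetres aside while the robot is not near it.
Once in a run the grip may slacken for a moment while it holds something.
It also fails if it takes over 200 s, if anything falls off the work surface, if the arm or the gripper's body presses on something with over 40 N, if the wrist force passes 120 N, or if a joint passes its speed limit or range.

## Robot

A 6-joint arm with a two-finger parallel gripper is mounted at the origin on the work surface. World frame = base frame: x ahead of the robot, y to its left, z up, the work surface at z = 0. Lengths are in m, angles in rad, forces in N, time in s.
With the tool pointing down it reaches from about 0.3 to 0.875 m from the base axis. Payload 6.4 kg.
Tool frame: the origin (TCP) lies between the finger pads; the fingertips stand 11 mm ahead of it and the grasp point (between the pads) lies 8 mm behind it; z points along the fingers, y is the line along which they close (so a half turn about z gives the same grasp; the last joint's range is limited). The gripper opens to 88 mm and grips with 3 to 60 N. Pads are 18 mm wide; open, the fingers measure 123 mm over their backs; the gripper's body (75 mm by 187 mm) begins 45 mm behind the grasp point.
Start: joints at [-1.381, 0.181, 1.607, -0, 1.354, -0.206], TCP at [0.222, -0.531, 0.25] pointing down, gripper open.
Joint ranges: [-2.99, 2.99], [-0.89, 2.07], [0.3, 2.58], [-1.14, 4.28], [0, 2.63], [-3.12, 3.12]. Speed limits (rad/s): [2.57, 2.57, 3.01, 3.14, 3.14, 3.14].

## Interface

Orientations are given as a unit quaternion [x, y, z, w].
In Python, from bench import robot gives the robot as it stands.
- The arm moves only by the tool send_rows, never from a script. Its argument "commands" is a list of rows, each a list of 5 numbers: the shift along the tool's x, y, z in mm, then the turn about the tool's z in rad, then the opening, from 0 (shut) to 1 (fully open). A call has 1 to 20 rows; each row shifts and turns the commanded pose from where the row before left it, along the tool's axes as they then stand; what a row does not reach is not made up. A row lasts 1/8 s, in which the tool goes at most 62.5 mm and 10.7 degrees, less where a joint would pass 70% of its speed; a pose out of reach is approached as far as the arm can. A call with a gripper value outside its range is refused whole. The fingers move at their own pace and stop on an object; "squeeze" is the grip in N (left out, the last holds). Time passes only in rows, so rows that do not move let the fingers close. It gives the time, the measured TCP pose, the force, the opening and the grip force at its end, in the units of the state.
- robot.observe(): the state, without advancing time (a new reading comes with each control period).
- robot.capture(name): name is "scene" or "top" or "wrist"; returns a dict with "frame" (400x640x3 uint8, red, green, blue), "z_map" (400x640 float32, m along the optical axis (not along the pixel's ray), 0 where there is no reading), "mtx" (3x3 intrinsics, pixels), "world_to_cam" (4x4, takes a point from world to camera coordinates); the wrist camera has in their place "hand_eye" (4x4, takes a point from camera to tool coordinates, whose origin is the TCP and whose axes are the flange's). Camera axes: x right, y down, z forward; pixel columns grow to the right and rows downward; lengths in m; the calibration is good to about 2 mm. A picture is of the moment at which its call begins: read the wrist's pose just before it.
- robot.close_job(): hands the job in; it is judged then, once.
The state is a dict: "time": time; "q": joint angles; "qvel": joint speeds; "effort": joint torques, N m; "tool_pos": TCP position; "orientation": TCP orientation; "wrist_force": force on the tool from outside, world axes, zero at the start; "moment": the same for the moment, N m; "opening": finger opening in m; "finger_force": force on a finger pad.
Only numpy, scipy, OpenCV 4.12 (cv2) and the standard library are available. Lean on these libraries where they do the work, as an engineer would, in place of code of your own. Each camera call takes 0.05 s, during which the arm holds its last target. There are 200 camera calls.

## Working session

There is one attempt and no reset: what is moved stays moved. The work goes in short steps, Python scripts to look and compute and a tool call to move; the robot and the scene stay as the last step left them, time stands still between calls to the robot, and variables do not carry over. Pictures are saved under pics/ and viewed, at most 14 in all, crops included, and the job is handed in when it is done.

Besides the shell and the picture viewer there is one more tool, called after "Call:" in YAML: its name, and indented under it one key for each argument. send_rows: Moves the arm, as the interface text tells. Its arguments: {"type":"object","properties":{"commands":{"type":"array","items":{"type":"array","items":{"type":"number"}}},"squeeze":{"type":"number"}},"required":["commands"]}

```bash
mkdir -p pics
cat > h.py <<'E'
import numpy as np, cv2
from bench import robot
from scipy.spatial.transform import Rotation as R
def cap(n):
    s=robot.observe(); c=robot.capture(n)
    if n=="wrist":
        T=np.eye(4);T[:3,:3]=R.from_quat(s["orientation"]).as_matrix();T[:3,3]=s["tool_pos"]
        c["c2w"]=T@np.array(c["hand_eye"])
    else: c["c2w"]=np.linalg.inv(np.array(c["world_to_cam"]))
    return c
def pts(c):
    z=c["z_map"];K=np.array(c["mtx"]);v,u=np.mgrid[:400,:640]
    P=np.stack([(u-K[0,2])/K[0,0]*z,(v-K[1,2])/K[1,1]*z,z],-1)
    return P@c["c2w"][:3,:3].T+c["c2w"][:3,3]
def ray(c,u,v,h):
    K=np.array(c["mtx"]);d=c["c2w"][:3,:3]@[(u-K[0,2])/K[0,0],(v-K[1,2])/K[1,1],1];o=c["c2w"][:3,3]
    return o+d*(h-o[2])/d[2]
def save(c,n): cv2.imwrite(f"pics/{n}.png",c["frame"][:,:,::-1])
E
python3 - <<'E'
from h import *
for n in("scene","top"):
    c=cap(n);save(c,n);np.savez(f"{n}.npz",**c)
    print(n,c["c2w"].round(3).tolist(),c["mtx"][0][0],(c["z_map"]>0).mean())
print(robot.observe())
E
```

```text
scene [[-0.704, 0.472, -0.531, 1.257], [0.711, 0.478, -0.516, 0.705], [0.01, -0.741, -0.671, 1.052], [0.0, 0.0, 0.0, 1.0]] 439.08355110871054 0.9935078125
top [[0.005, -0.991, 0.135, 0.302], [-1.0, -0.003, 0.015, -0.028], [-0.015, -0.135, -0.991, 1.73], [0.0, 0.0, 0.0, 1.0]] 464.49407674874124 0.9961328125
{'time': 0.1, 'q': array([-1.38131272e+00,  1.81445602e-01,  1.60790768e+00,  9.85312714e-06,
        1.35378372e+00, -2.06322643e-01]), 'qvel': array([ 1.56391909e-03, -2.75423137e-03, -2.48191134e-03,  2.86661276e-05,
       -1.84875773e-03,  6.08617648e-04]), 'effort': array([ 3.36962985e-04, -4.34824884e+01, -3.42696583e+01,  7.03918375e-02,
        3.40358668e-02, -3.12980694e-05]), 'tool_pos': array([ 0.22161071, -0.53007918,  0.24891226]), 'orientation': array([ 9.80480925e-01,  1.96612715e-01,  1.13112967e-05, -7.72108438e-04]), 'wrist_force': array([ 0.67021548,  0.43377798, -0.11885824]), 'moment': array([-0.01487294, -0.01385465,  0.00635186]), 'finger_force': 0.0, 'opening': 0.08781387282365115}
```

View pics/top.png

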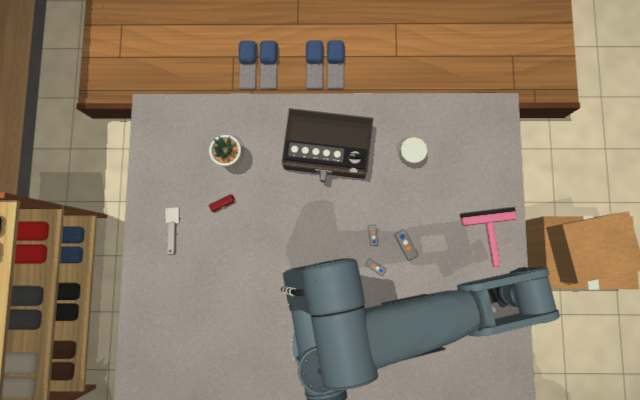

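View pics/scene.png

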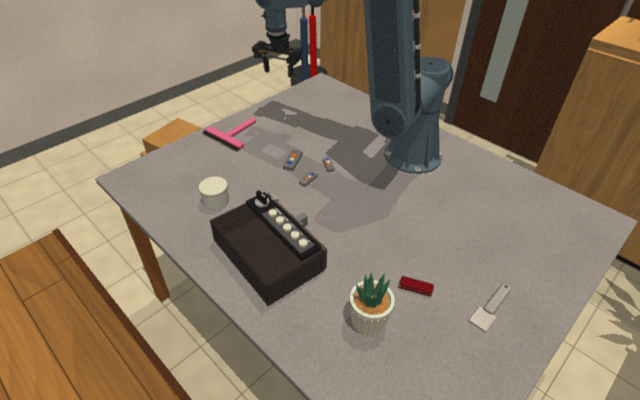

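The top view shows the red case at (222,203) and three grey remotes at (405,244), (373,235) and (375,267). The unit's keys run from (295,149) to (337,154), the knob is at (355,157), the pot at (225,150), the jar at (414,151), the wiper at (490,230) and the scraper at (172,230). The largest remote, (405,244), is the likely target, so I'll measure all three. The area under the arm is still hidden.

```bash
cat > m.py <<'E'
from h import *
def load(n): return dict(np.load(f"{n}.npz"))
def objs(c,hmin=.008,hmax=.06,roi=None):
    P=pts(c); m=((P[...,2]>hmin)&(P[...,2]<hmax)&(P[...,0]>.0)&(P[...,0]<.8)&(abs(P[...,1])<.6)&(c["z_map"]>0)).astype(np.uint8)
    n,l,st,ce=cv2.connectedComponentsWithStats(m)
    for i in range(1,n):
        if st[i,4]<40: continue
        Q=P[l==i]; h=np.percentile(Q[:,2],80)
        (cx,cy),(w,hh),a=cv2.minAreaRect((Q[:,:2]*1000).astype(np.float32))
        if w<hh: w,hh,a=hh,w,a+90
        print("px",ce[i].round(),"xy",round(cx),round(cy),"LxW",round(w),round(hh),"ang",round(a),"h",round(h*1000),c["frame"][l==i].mean(0).round())
def keys(c):
    f=c["frame"].astype(int); P=pts(c)
    m=((f.min(2)>150)&(P[...,2]>.11)&(P[...,2]<.14)).astype(np.uint8)
    n,l,st,ce=cv2.connectedComponentsWithStats(m)
    return [(ce[i].round(1),st[i,4],ray(c,*ce[i],.125).round(4),P[l==i].mean(0).round(4)) for i in range(1,n) if st[i,4]>8]
if __name__=="__main__":
    for n in("top","scene"):
        c=load(n);print(n);objs(c)
        for k in keys(c):print(*k)
    c=load("top");im=cv2.resize(c["frame"][:,:,::-1][215:285,345:435],None,fx=4,fy=4,interpolation=3)
    c=load("scene");im2=cv2.resize(c["frame"][:,:,::-1][190:270,240:340],None,fx=4,fy=4,interpolation=3)
    im=cv2.copyMakeBorder(im,0,40,0,0,0);cv2.imwrite("pics/crop1.png",np.hstack([im,im2]))
E
python3 m.py
```

```text
top
px [406. 160.] xy 679 -314 LxW 84 31 ang 57 h 47 [114. 110. 100.]
px [238. 162.] xy 667 319 LxW 70 16 ang 140 h 49 [103.  97.  86.]
px [301. 170.] xy 639 79 LxW 136 6 ang 81 h 49 [47. 43. 39.]
px [348. 175.] xy 618 -86 LxW 141 6 ang 85 h 51 [46. 41. 38.]
px [222. 203.] xy 515 376 LxW 96 35 ang 113 h 31 [120.  46.  46.]
px [473. 217.] xy 463 -555 LxW 91 53 ang 93 h 23 [155.  94. 107.]
px [171. 237.] xy 395 562 LxW 135 36 ang 5 h 20 [165. 159. 148.]
px [373. 235.] xy 399 -186 LxW 76 35 ang 10 h 19 [131. 125. 117.]
px [406. 245.] xy 365 -307 LxW 112 53 ang 24 h 25 [125. 119. 111.]
px [376. 266.] xy 284 -194 LxW 76 33 ang 61 h 19 [133. 129. 121.]
[224.4 135.4] 9 [0.7439 0.3498 0.125 ] [0.7471 0.3525 0.1135]
[234.2 138.9] 15 [0.7314 0.3145 0.125 ] [0.7348 0.3171 0.1126]
[294.2 148.5] 34 [0.6964 0.1003 0.125 ] [0.6967 0.1004 0.1238]
[304.9 149.8] 34 [0.6919 0.0622 0.125 ] [0.6919 0.0622 0.125 ]
[315.3 151.2] 33 [0.6869 0.0254 0.125 ] [0.6873 0.0255 0.1236]
[326.  152.3] 34 [ 0.6831 -0.0125  0.125 ] [ 0.6835 -0.0125  0.1233]
[336.7 153.5] 34 [ 0.6786 -0.0504  0.125 ] [ 0.6789 -0.0504  0
[... 678 characters left out ...]
6.] xy 723 143 LxW 155 7 ang 174 h 49 [42. 36. 32.]
px [416. 286.] xy 517 382 LxW 96 35 ang 116 h 29 [105.  27.  28.]
px [492. 306.] xy 414 568 LxW 179 49 ang 2 h 19 [173. 163. 149.]
px [367. 328.] xy 720 372 LxW 94 42 ang 124 h 51 [124. 114.  99.]
[272. 212.] 30 [ 0.6778 -0.0478  0.125 ] [ 0.6781 -0.0474  0.1255]
[279.4 219. ] 33 [ 0.6816 -0.0103  0.125 ] [ 0.6815 -0.0104  0.1248]
[286.8 226.3] 37 [0.6863 0.0271 0.125 ] [0.6865 0.0274 0.1254]
[294.5 234.1] 37 [0.6913 0.0653 0.125 ] [0.6915 0.0656 0.1255]
[302.6 241.8] 40 [0.6953 0.1028 0.125 ] [0.6953 0.1028 0.1249]
[359.9 283.4] 15 [0.6891 0.3091 0.125 ] [0.682  0.3041 0.1134]
[372.8 305.1] 238 [0.716  0.3741 0.125 ] [0.7085 0.3693 0.1126]
```

View pics/crop1.png

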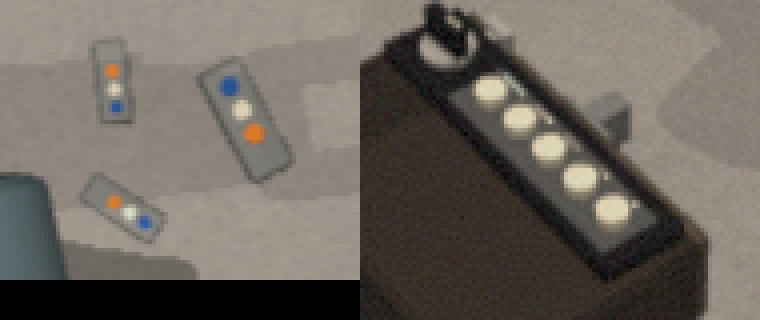

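The crop confirms that (406,245), about 112x45 mm, is the full-size gate remote; the other two are about 76 mm decoys. So far the targets are the seal case and the gate remote. I'll look under the arm once it has moved. First I turn to the unit's yaw (−0.1175) and head for key 4 with the fingers shut.

Call:
send_rows:
  commands:
    - [0, 0, 0, 0.172, 0]
    - [0, 0, 0, 0.172, 0]
    - [0, 0, 0, 0.17, 0]
    - [33, -47.4, 0, 0, 0]
    - [33, -47.4, 0, 0, 0]
    - [33, -47.4, 0, 0, 0]
    - [33, -47.4, 0, 0, 0]
    - [33, -47.4, 0, 0, 0]
    - [33, -47.4, 0, 0, 0]
    - [33, -47.4, 0, 0, 0]
    - [33, -47.4, 0, 0, 0]
    - [33, -47.4, 0, 0, 0]
    - [33, -47.4, 0, 0, 0]
    - [33, -47.4, 0, 0, 0]
    - [33, -47.4, 0, 0, 0]
    - [0, 0, 0, 0, 0]
    - [0, 0, 0, 0, 0]

```text
time: 2.22
tool_pos: [0.6815, -0.0124, 0.2488]
orientation: [0.998, -0.059, -0.001, 0.0]
wrist_force: [-0.3, -0.8, -0.6]
opening: 0.0005
finger_force: 0.0
```

```bash
cat >> h.py <<'E'
def delta(p,yaw=None,s=None):
    s=s or robot.observe(); Rm=R.from_quat(s["orientation"]).as_matrix()
    y=np.arctan2(Rm[1,0],Rm[0,0]); d=Rm.T@(np.array(p)-s["tool_pos"])*1000
    print("tool",s["tool_pos"].round(4),"yaw",round(y,3),"q6",round(s["q"][5],2),"t",round(s["time"],1),"delta mm",d.round(1),"turn",None if yaw is None else round(y-yaw,3))
E
python3 - <<'E'
from h import *; from m import keys,objs
delta([.6824,-.0115,.146],-.1175)
w=cap("wrist");save(w,"w1")
for k in keys(w):print(*k)
t=cap("top");save(t,"top2");objs(t)
P=pts(w);m=(abs(P[...,2]-.095)<.004)&(w["z_map"]>0)
print(cv2.minAreaRect((P[m][:,:2]*1000).astype(np.float32)))
E
```

```text
tool [ 0.6815 -0.0124  0.2488] yaw -0.118 q6 1.5 t 2.2 delta mm [  1.   -1.  102.8] turn -0.0
[429.5 179.9] 402 [ 0.6826 -0.1087  0.125 ] [ 0.6816 -0.1101  0.121 ]
[184.5 192. ] 657 [0.6966 0.1026 0.125 ] [0.6964 0.1029 0.1243]
[228.1 192. ] 662 [0.6922 0.065  0.125 ] [0.692  0.0652 0.1244]
[315.3 192.4] 625 [ 0.6831 -0.01    0.125 ] [ 0.683  -0.01    0.1246]
[271.5 192.3] 635 [0.6876 0.0277 0.125 ] [0.6875 0.0277 0.1246]
[358.8 192.6] 619 [ 0.6785 -0.0475  0.125 ] [ 0.6784 -0.0475  0.1247]
[449.8 184.7] 18 [ 0.6764 -0.126   0.125 ] [ 0.6753 -0.1276  0.1211]
[426.1 214.5] 108 [ 0.6518 -0.105   0.125 ] [ 0.6503 -0.1063  0.1209]
[191.  212.1] 20 [0.6781 0.101  0.125 ] [0.6755 0.1055 0.1153]
[229.5 212. ] 16 [0.6742 0.0672 0.125 ] [0.6715 0.0704 0.1153]
[235.5 212. ] 16 [0.6736 0.062  0.125 ] [0.671  0.0649 0.1156]
[267.8 212.2] 19 [0.6701 0.0337 0.125 ] [0.6673 0.0356 0.1153]
[273.5 212. ] 14 [0.6697 0.0287 0.125 ] [0.6669 0.0304 0.1156]
[279.7 212.2] 12 [0.6688 0.0233 0.125 ] [0.6661 0.0248 0.1158]
[306.5 212.3] 14 [ 6.661e-01 -2.000e-04  1.250e-01] [6.633e-01 4.000e-04 1.159e-01]
[31
[... 672 characters left out ...]
 109.  99.]
px [237. 162.] xy 671 323 LxW 84 27 ang 138 h 51 [103.  97.  87.]
px [351. 175.] xy 616 -105 LxW 104 3 ang 83 h 49 [45. 41. 37.]
px [222. 203.] xy 516 374 LxW 101 35 ang 116 h 30 [120.  46.  46.]
px [171. 232.] xy 414 565 LxW 175 49 ang 177 h 19 [175. 168. 156.]
px [473. 218.] xy 465 -555 LxW 93 49 ang 96 h 22 [157.  95. 109.]
px [373. 235.] xy 398 -187 LxW 75 31 ang 5 h 19 [138. 134. 126.]
px [406. 245.] xy 366 -306 LxW 114 55 ang 26 h 25 [136. 132. 123.]
px [375. 266.] xy 283 -194 LxW 75 32 ang 59 h 19 [135. 131. 123.]
px [335. 327.] xy 64 -49 LxW 171 67 ang 55 h 22 [74. 82. 83.]
((741.8372802734375, 64.70545959472656), (468.1880187988281, 211.77491760253906), 83.3211898803711)
```

View pics/w1.png

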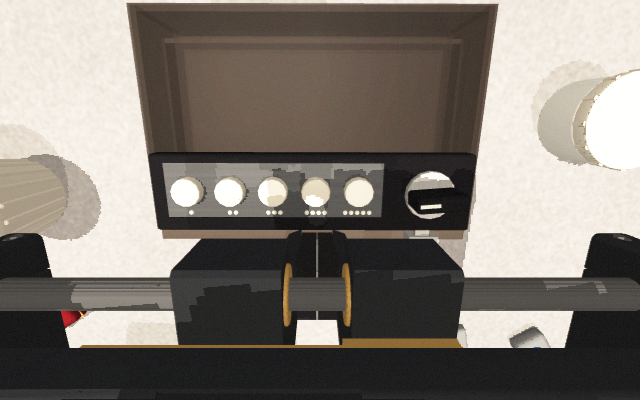

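View pics/top2.png

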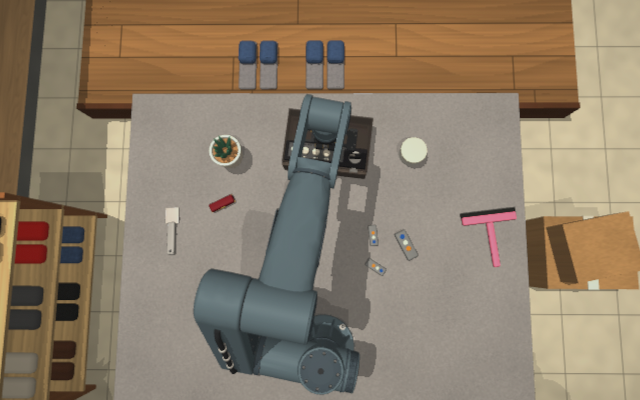

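The wrist view agrees on the keys: key 4 at (315,192) gives (0.683,−0.010), and the knob's bar at about (435,200) lies sideways, so it is locked. The second top view, with the arm elsewhere, shows nothing new. Only the seal case (222,203) and the gate remote (406,245) are present. Now I press key 4.

Call:
send_rows:
  commands:
    - [1.5, -2, 50, 0, 0]
    - [0, 0, 48, 0, 0]
    - [0, 0, 10, 0, 0]
    - [0, 0, 12, 0, 0]
    - [0, 0, 0, 0, 0]
    - [0, 0, 0, 0, 0]
    - [0, 0, 0, 0, 0]

```text
time: 3.2
tool_pos: [0.6849, -0.0113, 0.1316]
orientation: [0.998, -0.059, 0.002, 0.001]
wrist_force: [1.5, -2.7, 3.5]
opening: 0.0004
finger_force: 1.9
```

Call:
send_rows:
  commands:
    - [0, 0, 4, 0, 0]
    - [0, 0, 0, 0, 0]
    - [0, 0, 0, 0, 0]

```text
time: 3.58
tool_pos: [0.6852, -0.0112, 0.1302]
orientation: [0.998, -0.059, 0.002, 0.001]
wrist_force: [-8.5, -2.1, 21.2]
opening: 0.0005
finger_force: 10.5
```

Fully down (21 N). Next is key 2, 76 mm to the left.

Call:
send_rows:
  commands:
    - [0, 0, -15, 0, 0]
    - [0, 0, -15, 0, 0]
    - [0, -38, 0, 0, 0]
    - [0, -38, 0, 0, 0]
    - [0, 0, 0, 0, 0]
    - [0, 0, 10, 0, 0]
    - [0, 0, 10, 0, 0]
    - [0, 0, 9, 0, 0]
    - [0, 0, 0, 0, 0]
    - [0, 0, 0, 0, 0]
    - [0, 0, 0, 0, 0]

```text
time: 4.95
tool_pos: [0.6927, 0.0639, 0.1301]
orientation: [0.998, -0.059, 0.0, 0.0]
wrist_force: [-11.2, -0.7, 22.3]
opening: 0.0005
finger_force: 10.8
```

Key 2 is down. Key 5 is 114 mm to the right.

Call:
send_rows:
  commands:
    - [0, 0, -14, 0, 0]
    - [0, 0, -15, 0, 0]
    - [0, 38, 0, 0, 0]
    - [0, 38, 0, 0, 0]
    - [0, 38, 0, 0, 0]
    - [0, 0, 0, 0, 0]
    - [0, 0, 10, 0, 0]
    - [0, 0, 10, 0, 0]
    - [0, 0, 9, 0, 0]
    - [0, 0, 0, 0, 0]
    - [0, 0, 0, 0, 0]
    - [0, 0, 0, 0, 0]

```text
time: 6.45
tool_pos: [0.6793, -0.0472, 0.1301]
orientation: [0.998, -0.058, 0.0, 0.0]
wrist_force: [-12.2, 1.8, 22.7]
opening: 0.001
finger_force: 11.2
```

Run:
```python
from h import *
delta([.671,-.111,.24],1.453)
```

```text
tool [ 0.6793 -0.0472  0.1301] yaw -0.116 q6 1.44 t 6.5 delta mm [  -0.9   64.3 -109.9] turn -1.569
```

Call:
send_rows:
  commands:
    - [0, 0, -25, 0, 0]
    - [0, 0, -45, 0, 0]
    - [0, 0, -40, 0, 0]
    - [-0.5, 32, 0, 0, 0.7]
    - [-0.5, 32, 0, 0, 0.7]
    - [0, 0, 0, -0.1745, 0.7]
    - [0, 0, 0, -0.1745, 0.7]
    - [0, 0, 0, -0.1745, 0.7]
    - [0, 0, 0, -0.1745, 0.7]
    - [0, 0, 0, -0.1745, 0.7]
    - [0, 0, 0, -0.1745, 0.7]
    - [0, 0, 0, -0.1745, 0.7]
    - [0, 0, 0, -0.1745, 0.7]
    - [0, 0, 0, -0.1745, 0.7]
    - [0, 0, 0, 0, 0.7]
    - [0, 0, 0, 0, 0.7]

```text
time: 8.45
tool_pos: [0.6707, -0.1112, 0.2362]
orientation: [0.749, 0.663, -0.0, -0.0]
wrist_force: [-0.3, 0.2, 0.1]
opening: 0.0616
finger_force: 0.0
```

Run:
```python
from h import *
w=cap("wrist");save(w,"w2");P=pts(w)
m=(P[...,2]>.143)&(P[...,2]<.157)&(np.hypot(P[...,0]-.671,P[...,1]+.111)<.05)&(w["z_map"]>0)
print(m.sum(),cv2.minAreaRect((P[m][:,:2]*1000).astype(np.float32)),P[m][:,2].mean())
p=P[m].mean(0);delta([p[0],p[1],.135],1.453)
```

```text
986 ((667.1116333007812, -110.38719177246094), (41.60397720336914, 13.95651912689209), 87.52792358398438) 0.15049786004898974
tool [ 0.6707 -0.1113  0.2363] yaw 1.45 q6 -0.22 t 8.5 delta mm [  1.8  -3.6 101.3] turn -0.003
```

View pics/w2.png

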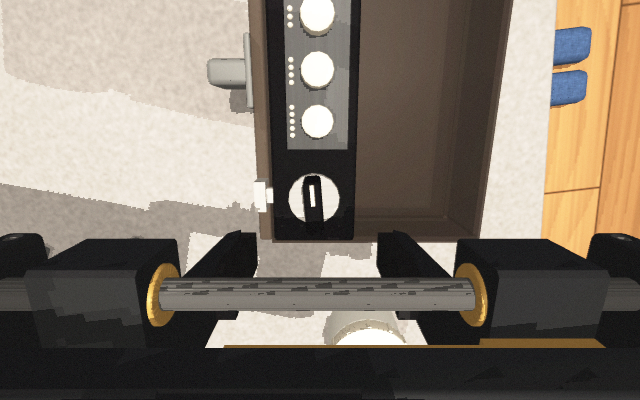

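The wrist view shows the knob bar at (313,203), centred at (0.667,−0.110) with yaw 87.5°, so it is locked at about 1.50. The pull is at (228,72). Pinch the bar and turn anticlockwise.

Call:
send_rows:
  commands:
    - [1.5, -3.3, 0, -0.077, 0.7]
    - [0, 0, 35, 0, 0.5]
    - [0, 0, 33, 0, 0.5]
    - [0, 0, 33, 0, 0.5]
    - [0, 0, 0, 0, 0.5]
    - [0, 0, 0, 0, 0]
    - [0, 0, 0, 0, 0]
    - [0, 0, 0, 0, 0]
    - [0, 0, 0, 0, 0]
    - [0, 0, 0, 0, 0]
  squeeze: 25

```text
time: 9.75
tool_pos: [0.6679, -0.11, 0.1364]
orientation: [0.722, 0.692, 0.0, 0.0]
wrist_force: [0.1, -0.4, 2.7]
opening: 0.0141
finger_force: 25.0
```

Call:
send_rows:
  commands:
    - [0, 0, 0, -0.15, 0]
    - [0, 0, 0, -0.15, 0]
    - [0, 0, 0, -0.15, 0]
    - [0, 0, 0, -0.15, 0]
    - [0, 0, 0, -0.15, 0]
    - [0, 0, 0, -0.15, 0]
    - [0, 0, 0, -0.15, 0]
    - [0, 0, 0, -0.15, 0]
    - [0, 0, 0, -0.15, 0]
    - [0, 0, 0, -0.12, 0]
    - [0, 0, 0, 0, 0]
    - [0, 0, 0, 0, 0]
    - [0, 0, 0, 0, 0]

```text
time: 11.38
tool_pos: [0.6657, -0.1119, 0.1364]
orientation: [0.071, 0.997, -0.001, -0.002]
wrist_force: [-11.0, -6.2, 7.8]
opening: 0.0138
finger_force: 25.0
```

Run:
```python
from h import *
delta([.667,-.110,.135],3.024);s=robot.observe();print(s["moment"],s["wrist_force"],s["opening"])
```

```text
tool [ 0.6657 -0.1119  0.1364] yaw 2.999 q6 -1.77 t 11.4 delta mm [-1.   2.1  1.4] turn -0.025
[-0.82662047  1.47538793  0.04181467] [-10.96937559  -6.22317035   7.83974683] 0.013816727903590236
```

Unlocked (about 0.02 rad left). Release, rise and look at the pull.

Call:
send_rows:
  commands:
    - [0, 0, 0, 0, 0.5]
    - [0, 0, 0, 0, 0.5]
    - [0, 0, -30, 0, 0.5]
    - [0, 0, -40, 0, 0.5]
    - [0, 0, -40, 0, 0.6]
    - [20, 50, 0, 0, 0.6]
    - [20, 50, 0, -0.025, 0.6]
    - [0, 0, 0, 0, 0.6]
    - [0, 0, 0, 0, 0.6]

```text
time: 12.5
tool_pos: [0.6424, -0.0052, 0.2457]
orientation: [0.058, 0.998, -0.0, 0.0]
wrist_force: [0.1, -0.6, 0.5]
opening: 0.053
finger_force: 0.0
```

Run:
```python
from h import *
w=cap("wrist");save(w,"w3");P=pts(w);Z=P[...,2];ok=w["z_map"]>0
ux=np.array([.9931,-.1173]);uy=np.array([.1173,.9931])
k=np.array([.667,-.110])
q=(P[...,:2]-k);X=q@ux;Y=q@uy
for lo,hi in((.085,.097),(.07,.085)):
    m=ok&(Z>lo)&(Z<hi)&(X<-.02)&(X>-.15)&(abs(Y-.105)<.06);print(m.sum())
    if m.sum()>5: print(cv2.minAreaRect((P[m][:,:2]*1000).astype(np.float32)),P[m].mean(0),X[m].min(),X[m].max(),Y[m].min(),Y[m].max())
m=ok&(Z>.145)&(Z<.157)&(np.hypot(X,Y)<.05)
print(cv2.minAreaRect((P[m][:,:2]*1000).astype(np.float32)))
delta([.6,0,.2],3.024)
```

```text
3668
((616.5951538085938, 1.871185302734375), (119.9258041381836, 57.00243377685547), 82.375) [6.27321364e-01 4.23827803e-04 9.27166061e-02] -0.09162479806187458 -0.034527621243037696 0.045018785025537134 0.16495048451252212
220
((608.1585083007812, 3.0333518981933594), (119.24922943115234, 38.86735534667969), 83.24085998535156) [0.62459272 0.00318361 0.07783122] -0.09113133363359117 -0.05224277791847318 0.04571887334370751 0.1649684761248358
((666.660400390625, -110.00960540771484), (13.970606803894043, 41.77298355102539), 81.38843536376953)
tool [ 0.6425 -0.0059  0.2457] yaw 3.024 q6 -1.65 t 12.6 delta mm [42.9  0.9 45.7] turn -0.0
```

View pics/w3.png

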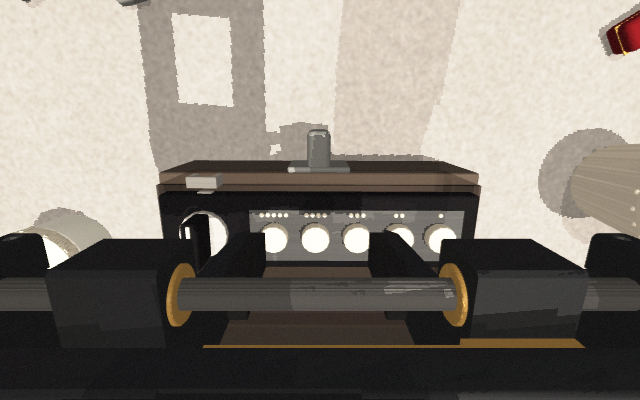

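The wrist view shows the pull at (318,150), 40 mm ahead in tool x and centred in y, with the keeper at (204,182). I'll grip it a little high to clear the console.

Call:
send_rows:
  commands:
    - [40, 0, 0, 0, 0.6]
    - [0, 0, 45, 0, 0.6]
    - [0, 0, 45, 0, 0.6]
    - [0, 0, 45, 0, 0.6]
    - [0, 0, 37, 0, 0.6]
    - [0, 0, 0, 0, 0.6]
    - [0, 0, 0, 0, 0]
    - [0, 0, 0, 0, 0]
    - [0, 0, 0, 0, 0]
    - [0, 0, 0, 0, 0]
  squeeze: 20

```text
time: 13.8
tool_pos: [0.6038, 0.001, 0.0754]
orientation: [0.059, 0.998, 0.001, 0.002]
wrist_force: [1.6, 7.2, 3.8]
opening: 0.0217
finger_force: 20.0
```

Call:
send_rows:
  commands:
    - [10, 0, 0, 0, 0]
    - [20, 0, 0, 0, 0]
    - [26, 0, 0, 0, 0]
    - [26, 0, 0, 0, 0]
    - [26, 0, 0, 0, 0]
    - [26, 0, 0, 0, 0]
    - [20, 0, 0, 0, 0]
    - [4, 0, 0, 0, 0]
    - [0, 0, 0, 0, 0]
    - [0, 0, 0, 0, 0]

```text
time: 15.05
tool_pos: [0.4485, 0.0197, 0.075]
orientation: [0.059, 0.998, 0.002, 0.004]
wrist_force: [10.9, 12.8, -6.4]
opening: 0.0215
finger_force: 20.0
```

The drawer is fully open, with 156 mm of travel and the stop felt. Release, rise, turn towards the seal case, then re-measure.

Call:
send_rows:
  commands:
    - [0, 0, 0, 0, 0.6]
    - [0, 0, 0, 0, 0.6]
    - [0, 0, -45, 0, 0.6]
    - [0, 0, -45, 0, 0.7]
    - [0, 0, -45, 0, 0.9]
    - [0, 0, -40, 0, 0.9]
    - [0, 0, 0, 0.17, 0.9]
    - [0, 0, 0, 0.17, 0.9]
    - [0, 0, 0, 0.17, 0.9]
    - [0, 0, 0, 0.17, 0.9]
    - [0, 0, 0, 0.17, 0.9]
    - [0, 0, 0, 0.16, 0.9]
    - [0, 0, 0, 0, 0.9]

```text
time: 16.68
tool_pos: [0.4454, 0.0177, 0.2488]
orientation: [0.534, 0.846, -0.0, 0.0]
wrist_force: [0.5, 0.3, -0.5]
opening: 0.0792
finger_force: 0.0
```

Run:
```python
from h import *; from m import objs
for n in("top","scene"): print(n);objs(cap(n))
delta([.516,.375,.25],2.01)
```

```text
top
px [406. 160.] xy 679 -313 LxW 84 29 ang 55 h 44 [113. 109.  99.]
px [236. 162.] xy 665 324 LxW 79 23 ang 130 h 52 [103.  96.  86.]
px [327. 183.] xy 575 -1 LxW 292 163 ang 83 h 19 [90. 80. 69.]
px [222. 203.] xy 515 375 LxW 96 35 ang 114 h 30 [120.  46.  46.]
px [171. 235.] xy 409 559 LxW 162 44 ang 5 h 19 [170. 163. 151.]
px [473. 218.] xy 465 -556 LxW 92 48 ang 97 h 23 [158.  94. 109.]
px [373. 235.] xy 399 -186 LxW 75 33 ang 9 h 20 [128. 124. 116.]
px [406. 245.] xy 362 -307 LxW 112 50 ang 29 h 25 [134. 130. 122.]
px [376. 267.] xy 282 -193 LxW 75 34 ang 59 h 18 [136. 132. 124.]
px [332. 327.] xy 63 -39 LxW 183 87 ang 69 h 26 [70. 78. 79.]
scene
px [232. 143.] xy 461 -553 LxW 109 69 ang 78 h 20 [150.  79.  94.]
px [407. 160.] xy 61 5 LxW 221 111 ang 94 h 43 [65. 74. 76.]
px [292. 160.] xy 364 -301 LxW 117 46 ang 27 h 24 [122. 116. 107.]
px [328. 164.] xy 284 -190 LxW 81 30 ang 57 h 17 [126. 118. 109.]
px [316. 217.] xy 545 2 LxW 281 133 ang 83 h 33 [72. 62. 52.]
px [216. 201.] xy 715 -303 LxW 92 48 ang 158 h 48 [133. 127. 116.]
px [323. 263.] xy 645 147 LxW 310 17 ang 174 h 50 [50. 43. 37.]
px [416. 286.] xy 517 382 LxW 96 35 ang 115 h 29 [109.  28.  29.]
px [492. 306.] xy 413 567 LxW 176 49 ang 3 h 19 [179. 168. 154.]
px [367. 328.] xy 719 371 LxW 94 45 ang 120 h 51 [128. 118. 102.]
tool [0.4454 0.0178 0.2488] yaw 2.017 q6 -0.67 t 16.8 delta mm [291.7 217.9  -1.3] turn 0.007
```

The case hasn't moved: (0.516,0.378), yaw 2.01. Going for it.

Call:
send_rows:
  commands:
    - [42, 31.3, 0, 0, 0.9]
    - [42, 31.3, 0, 0, 0.9]
    - [42, 31.3, 0, 0, 0.9]
    - [42, 31.3, 0, 0, 0.9]
    - [42, 31.3, 0, 0, 0.9]
    - [42, 31.3, 0, 0, 0.9]
    - [42, 31.3, 0, 0, 0.9]
    - [0, 0, 50, 0, 0.9]
    - [0, 0, 50, 0, 0.9]
    - [0, 0, 50, 0, 0.9]
    - [0, 0, 50, 0, 0.9]
    - [0, 0, 31, 0, 0.9]
    - [0, 0, 0, 0, 0.9]
    - [0, 0, 0, 0, 0]
    - [0, 0, 0, 0, 0]
    - [0, 0, 0, 0, 0]
    - [0, 0, 0, 0, 0]
    - [0, 0, 0, 0, 0]
    - [0, 0, 0, 0, 0]
  squeeze: 25

```text
time: 19.15
tool_pos: [0.5174, 0.3775, 0.018]
orientation: [0.534, 0.845, 0.0, 0.0]
wrist_force: [-0.4, -0.5, 2.5]
opening: 0.0319
finger_force: 25.0
```

Gripped at 32 mm. Lift and turn back to the unit's yaw.

Call:
send_rows:
  commands:
    - [0, 0, -20, 0, 0]
    - [0, 0, -45, 0, 0]
    - [0, 0, -45, 0, 0]
    - [0, 0, -45, 0, 0]
    - [0, 0, -25, 0, 0]
    - [0, 0, 0, -0.168, 0]
    - [0, 0, 0, -0.168, 0]
    - [0, 0, 0, -0.168, 0]
    - [0, 0, 0, -0.168, 0]
    - [0, 0, 0, -0.168, 0]
    - [0, 0, 0, -0.167, 0]
    - [0, 0, 0, 0, 0]

```text
time: 20.65
tool_pos: [0.5174, 0.3776, 0.1989]
orientation: [0.061, 0.998, 0.0, 0.001]
wrist_force: [0.0, -0.8, -0.5]
opening: 0.0315
finger_force: 25.0
```

Run:
```python
from h import *
s=robot.observe();print(s["opening"],s["finger_force"],s["wrist_force"])
delta([.561,.047,.034],3.022)
```

```text
0.03147291998738824 24.998973598703742 [ 0.03671087 -0.77885981 -0.49048196]
tool [0.5174 0.3776 0.1989] yaw 3.02 q6 -1.0 t 20.6 delta mm [ -83.3 -323.   164.8] turn -0.002
```

Call:
send_rows:
  commands:
    - [-10.4, -40.4, 0, 0, 0]
    - [-10.4, -40.4, 0, 0, 0]
    - [-10.4, -40.4, 0, 0, 0]
    - [-10.4, -40.4, 0, 0, 0]
    - [-10.4, -40.4, 0, 0, 0]
    - [-10.4, -40.4, 0, 0, 0]
    - [-10.4, -40.4, 0, 0, 0]
    - [-10.4, -40.4, 0, 0, 0]
    - [0, 0, 0, 0, 0]
    - [0, 0, 0, 0, 0]

```text
time: 21.9
tool_pos: [0.5611, 0.0471, 0.1981]
orientation: [0.061, 0.998, 0.0, 0.0]
wrist_force: [0.1, 0.3, -0.6]
opening: 0.0319
finger_force: 25.0
```

Run:
```python
from h import *
s=robot.observe();print(s["opening"],s["finger_force"],s["wrist_force"])
delta([.561,.047,.034],3.022)
c=cap("scene");cv2.imwrite("pics/s2.png",cv2.resize(c["frame"][90:320,180:440,::-1],None,fx=3,fy=2.6))
```

```text
0.031853677265427156 25.00001053791493 [ 0.07322087  0.25665146 -0.64922016]
tool [0.5611 0.0471 0.1981] yaw 3.019 q6 -1.58 t 21.9 delta mm [ 1.000e-01 -2.000e-01  1.641e+02] turn -0.003
```

View pics/s2.png

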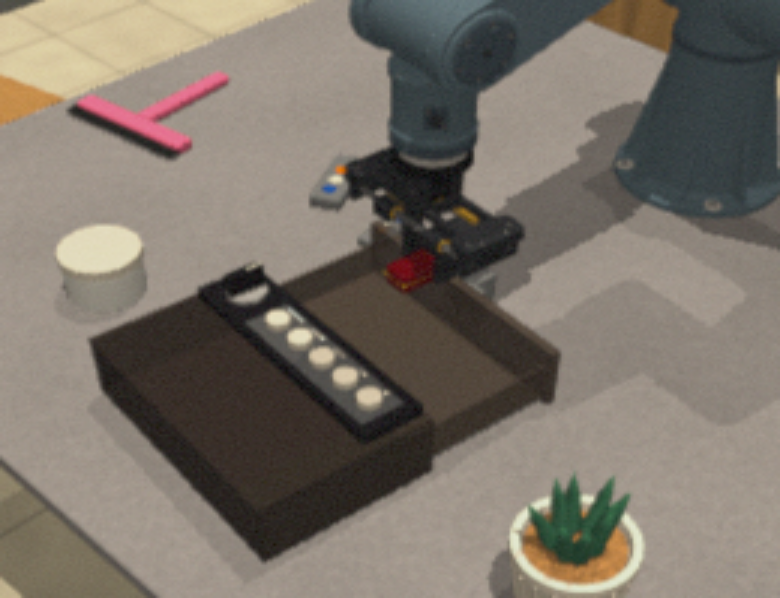

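The case is held over the drawer, crop pixel (410,268). Lower and release.

Call:
send_rows:
  commands:
    - [0, 0, 50, 0, 0]
    - [0, 0, 50, 0, 0]
    - [0, 0, 40, 0, 0]
    - [0, 0, 15, 0, 0]
    - [0, 0, 6, 0, 0]
    - [0, 0, 0, 0, 0]
    - [0, 0, 0, 0, 0.6]
    - [0, 0, 0, 0, 0.6]
    - [0, 0, 0, 0, 0.6]
    - [0, 0, -50, 0, 0.6]
    - [0, 0, -50, 0, 0.9]
    - [0, 0, -60, 0, 0.9]
    - [0, 0, -50, 0, 0.9]
    - [0, 0, 0, 0, 0.9]

```text
time: 23.7
tool_pos: [0.5638, 0.0464, 0.2522]
orientation: [0.06, 0.998, -0.0, 0.005]
wrist_force: [0.6, 0.1, -1.1]
opening: 0.0793
finger_force: 0.0
```

Run:
```python
from h import *; from m import objs
for n in("top","scene"): print(n);objs(cap(n))
w=cap("wrist");save(w,"w4")
delta([.366,-.302,.25],.455)
```

```text
top
px [406. 160.] xy 679 -313 LxW 85 28 ang 56 h 43 [112. 109.  99.]
px [237. 162.] xy 666 323 LxW 77 22 ang 129 h 48 [103.  97.  86.]
px [344. 192.] xy 567 -68 LxW 163 143 ang 173 h 19 [91. 81. 70.]
px [298. 195.] xy 547 91 LxW 111 87 ang 85 h 37 [90. 72. 64.]
px [171. 234.] xy 412 563 LxW 169 40 ang 3 h 20 [171. 164. 152.]
px [474. 218.] xy 464 -557 LxW 91 46 ang 97 h 23 [157.  94. 108.]
px [344. 217.] xy 464 -76 LxW 120 2 ang 83 h 50 [47. 43. 39.]
px [373. 235.] xy 399 -186 LxW 81 32 ang 9 h 17 [139. 135. 126.]
px [406. 244.] xy 365 -306 LxW 112 49 ang 23 h 26 [135. 131. 123.]
px [376. 266.] xy 283 -196 LxW 79 37 ang 52 h 19 [138. 134. 126.]
px [327. 327.] xy 62 -26 LxW 206 93 ang 79 h 23 [70. 78. 79.]
scene
px [232. 143.] xy 456 -551 LxW 100 63 ang 97 h 20 [152.  80.  96.]
px [408. 160.] xy 62 9 LxW 218 108 ang 96 h 43 [63. 72. 74.]
px [292. 160.] xy 366 -300 LxW 111 46 ang 27 h 24 [123. 116. 108.]
px [316. 217.] xy 546 4 LxW 280 133 ang 83 h 41 [73. 57. 48.]
px [216. 201.] xy 716 -302 LxW 91 45 ang 156 h 47 [135. 129. 117.]
px [323. 263.] xy 645 147 LxW 310 17 ang 174 h 50 [50. 44. 38.]
px [492. 306.] xy 415 565 LxW 175 49 ang 4 h 19 [181. 171. 156.]
px [367. 328.] xy 721 374 LxW 95 37 ang 128 h 51 [130. 120. 104.]
tool [0.5604 0.0467 0.2456] yaw 3.021 q6 -1.58 t 23.9 delta mm [ 151.1 -369.5   -4.2] turn 2.566
```

View pics/w4.png

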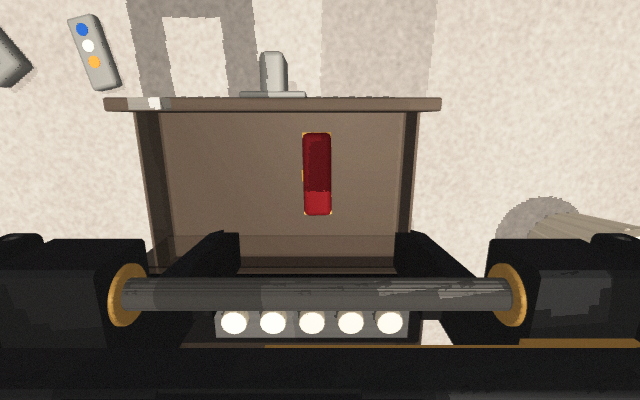

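The seal case lies in the drawer at (317,174). The gate remote is still at (0.366,−0.302) and about 26°. Move over it.

Call:
send_rows:
  commands:
    - [21.6, -52.8, 0, 0, 0.9]
    - [21.6, -52.8, 0, 0, 0.9]
    - [21.6, -52.8, 0, 0, 0.9]
    - [21.6, -52.8, 0, 0, 0.9]
    - [21.6, -52.8, 0, 0, 0.9]
    - [21.6, -52.8, 0, 0, 0.9]
    - [21.6, -52.8, 0, 0, 0.9]
    - [0, 0, 0, -0.144, 0.9]
    - [0, 0, 0, -0.144, 0.9]
    - [0, 0, 0, -0.144, 0.9]
    - [0, 0, 0, -0.144, 0.9]
    - [0, 0, 0, 0, 0.9]
    - [0, 0, 0, 0, 0.9]

```text
time: 25.48
tool_pos: [0.3663, -0.3017, 0.2456]
orientation: [-0.225, 0.974, 0.001, -0.0]
wrist_force: [0.3, 0.6, -0.6]
opening: 0.0793
finger_force: 0.0
```

Run:
```python
from h import *; from m import objs
for n in("wrist","scene"): 
    c=cap(n);print(n);objs(c)
    if n=="wrist": save(c,"w5")
delta([.366,-.302,.017],.455-np.pi)
```

```text
wrist
px [628.  33.] xy 84 -56 LxW 92 25 ang 43 h 15 [65. 70. 69.]
px [ 87. 151.] xy 453 -555 LxW 97 67 ang 96 h 20 [161.  89. 104.]
px [429. 150.] xy 282 -190 LxW 76 31 ang 57 h 16 [141. 136. 127.]
px [315. 168.] xy 363 -303 LxW 109 43 ang 27 h 23 [129. 123. 115.]
px [388. 233.] xy 397 -182 LxW 76 31 ang 6 h 16 [130. 123. 115.]
px [386. 328.] xy 510 -131 LxW 96 10 ang 179 h 49 [38. 31. 26.]
px [411. 339.] xy 524 -73 LxW 43 32 ang 76 h 15 [76. 63. 52.]
px [195. 346.] xy 666 -346 LxW 44 6 ang 115 h 13 [112. 107.  96.]
scene
px [232. 143.] xy 461 -551 LxW 97 63 ang 91 h 21 [147.  79.  93.]
px [407. 160.] xy 61 8 LxW 221 106 ang 96 h 43 [64. 73. 75.]
px [292. 160.] xy 365 -299 LxW 112 44 ang 28 h 24 [114. 107. 100.]
px [328. 164.] xy 285 -188 LxW 81 29 ang 58 h 17 [128. 120. 111.]
px [318. 229.] xy 631 5 LxW 310 301 ang 174 h 43 [69. 53. 45.]
px [215. 201.] xy 717 -303 LxW 91 45 ang 154 h 47 [133. 127. 116.]
px [492. 306.] xy 413 568 LxW 176 50 ang 1 h 19 [178. 167. 153.]
px [367. 328.] xy 720 371 LxW 94 45 ang 121 h 50 [128. 118. 102.]
tool [ 0.3665 -0.3019  0.2461] yaw -2.688 q6 -2.96 t 25.6 delta mm [ 5.000e-01 -1.000e-01  2.291e+02] turn -0.001
```

View pics/w5.png

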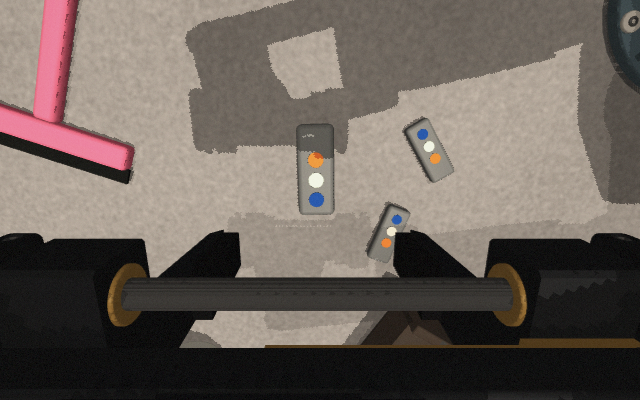

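The wrist view shows the target remote at (315,168), measured at 109x43 mm and aligned. The decoys are at (429,150) and (388,233). Grasp it.

Call:
send_rows:
  commands:
    - [2, 0, 50, 0, 0.9]
    - [0, 0, 50, 0, 0.9]
    - [0, 0, 50, 0, 0.9]
    - [0, 0, 50, 0, 0.9]
    - [0, 0, 29, 0, 0.9]
    - [0, 0, 0, 0, 0.9]
    - [0, 0, 0, 0, 0]
    - [0, 0, 0, 0, 0]
    - [0, 0, 0, 0, 0]
    - [0, 0, 0, 0, 0]
    - [0, 0, 0, 0, 0]
    - [0, 0, -15, 0, 0]
    - [0, 0, -45, 0, 0]
    - [0, 0, -45, 0, 0]
    - [0, 0, -45, 0, 0]
    - [0, 0, -35, 0, 0]
    - [0, 0, 0, 0, 0]
  squeeze: 25

```text
time: 27.7
tool_pos: [0.366, -0.3045, 0.2063]
orientation: [-0.226, 0.974, -0.003, 0.001]
wrist_force: [-0.5, -0.7, -0.8]
opening: 0.0438
finger_force: 24.9
```

Run:
```python
from h import *
s=robot.observe();print(s["opening"],s["finger_force"],s["wrist_force"])
delta([.5515,-.036,.2],3.022)
```

```text
0.04377752032059428 24.940096735954285 [-0.45270922 -0.66986524 -0.82643443]
tool [ 0.366  -0.3045  0.2063] yaw -2.686 q6 -2.97 t 27.7 delta mm [-284.7  159.4    5.6] turn -5.708
```

Call:
send_rows:
  commands:
    - [-40.7, 22.8, 0, 0, 0]
    - [-40.7, 22.8, 0, 0, 0]
    - [-40.7, 22.8, 0, 0, 0]
    - [-40.7, 22.8, 0, 0, 0]
    - [-40.7, 22.8, 0, 0, 0]
    - [-40.7, 22.8, 0, 0, 0]
    - [-40.7, 22.8, 0, 0, 0]
    - [0, 0, 0, 0.144, 0]
    - [0, 0, 0, 0.144, 0]
    - [0, 0, 0, 0.144, 0]
    - [0, 0, 0, 0.143, 0]
    - [0, 0, 0, 0, 0]
    - [0, 0, 0, 0, 0]

```text
time: 29.32
tool_pos: [0.55, -0.0342, 0.2019]
orientation: [0.058, 0.998, 0.0, -0.001]
wrist_force: [0.8, -0.6, -1.8]
opening: 0.0439
finger_force: 24.9
```

Run:
```python
from h import *
s=robot.observe();print(s["opening"],s["finger_force"],s["wrist_force"])
delta([.5515,-.036,.035],3.022)
c=cap("scene");cv2.imwrite("pics/s3.png",cv2.resize(c["frame"][90:320,180:440,::-1],None,fx=3,fy=2.6))
```

```text
0.043861462075485795 24.94008243083954 [ 0.80009957 -0.64318429 -1.81068678]
tool [ 0.55   -0.0342  0.2019] yaw 3.025 q6 -1.73 t 29.3 delta mm [ -2.   -1.6 166.9] turn 0.003
```

View pics/s3.png

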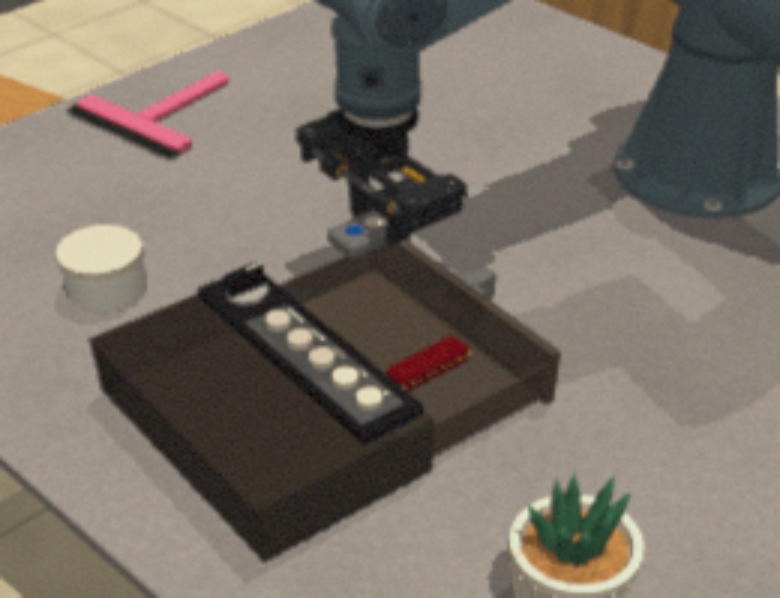

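The remote is held above the drawer (360,235), and the case lies clear at (430,362). Lower and release.

Call:
send_rows:
  commands:
    - [-2, -1.5, 50, 0, 0]
    - [0, 0, 50, 0, 0]
    - [0, 0, 42, 0, 0]
    - [0, 0, 16, 0, 0]
    - [0, 0, 7, 0, 0]
    - [0, 0, 0, 0, 0]
    - [0, 0, 0, 0, 0.65]
    - [0, 0, 0, 0, 0.65]
    - [0, 0, 0, 0, 0.65]
    - [0, 0, -30, 0, 0.65]
    - [0, 0, -50, 0, 0.65]
    - [0, 0, -60, 0, 0.65]
    - [0, 0, -60, 0, 0.65]
    - [0, 0, 0, 0, 0.65]
    - [0, 0, 0, 0, 0.65]

```text
time: 31.25
tool_pos: [0.5519, -0.0359, 0.2374]
orientation: [0.06, 0.998, 0.0, -0.0]
wrist_force: [0.2, -0.3, -0.2]
opening: 0.0575
finger_force: 0.0
```

Run:
```python
from h import *; from m import objs
w=cap("wrist");save(w,"w6")
objs(cap("top"))
delta([.4480,.0197,.25],3.022)
```

```text
px [407. 160.] xy 679 -312 LxW 84 30 ang 55 h 43 [113. 109.  99.]
px [292. 182.] xy 588 111 LxW 164 85 ang 174 h 20 [91. 81. 71.]
px [325. 198.] xy 533 -6 LxW 131 80 ang 83 h 39 [98. 80. 71.]
px [353. 203.] xy 519 -115 LxW 79 48 ang 165 h 19 [91. 81. 70.]
px [171. 234.] xy 407 564 LxW 164 44 ang 178 h 19 [171. 165. 153.]
px [474. 217.] xy 464 -557 LxW 93 47 ang 99 h 22 [156.  94. 108.]
px [373. 235.] xy 398 -188 LxW 74 33 ang 1 h 19 [103.  97.  91.]
px [376. 266.] xy 285 -196 LxW 77 33 ang 58 h 19 [129. 125. 118.]
px [335. 327.] xy 63 -51 LxW 173 65 ang 56 h 22 [67. 75. 76.]
tool [ 0.5511 -0.0358  0.2357] yaw 3.022 q6 -1.73 t 31.4 delta mm [109.1  42.8 -13.9] turn 0.0
```

View pics/w6.png

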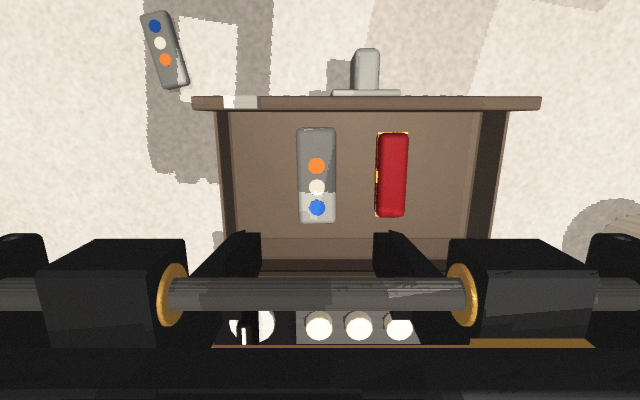

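Both lie in the drawer, the remote at (316,175) and the case at (392,175). Now pinch the pull again and push shut.

Call:
send_rows:
  commands:
    - [36, 15, 0, 0, 0.65]
    - [37, 15, 0, 0, 0.65]
    - [36, 14, 0, 0, 0.65]
    - [0, 0, 0, 0, 0.65]
    - [0, 0, 50, 0, 0.65]
    - [0, 0, 50, 0, 0.65]
    - [0, 0, 40, 0, 0.65]
    - [0, 0, 20, 0, 0.65]
    - [0, 0, 0, 0, 0.65]
    - [0, 0, 0, 0, 0]
    - [0, 0, 0, 0, 0]
    - [0, 0, 0, 0, 0]
    - [0, 0, 0, 0, 0]
  squeeze: 20

```text
time: 32.98
tool_pos: [0.4497, 0.0197, 0.0784]
orientation: [0.059, 0.998, -0.001, 0.001]
wrist_force: [-1.0, -2.0, 2.8]
opening: 0.0219
finger_force: 20.0
```

Call:
send_rows:
  commands:
    - [-8, 0, 0, 0, 0]
    - [-16, 0, 0, 0, 0]
    - [-20, 0, 0, 0, 0]
    - [-20, 0, 0, 0, 0]
    - [-20, 0, 0, 0, 0]
    - [-20, 0, 0, 0, 0]
    - [-20, 0, 0, 0, 0]
    - [-16, 0, 0, 0, 0]
    - [-10, 0, 0, 0, 0]
    - [-5, 0, 0, 0, 0]
    - [-3, 0, 0, 0, 0]
    - [0, 0, 0, 0, 0]
    - [0, 0, 0, 0, 0]

```text
time: 34.6
tool_pos: [0.6038, 0.0012, 0.0783]
orientation: [0.059, 0.998, -0.001, -0.003]
wrist_force: [-12.5, -6.2, 13.3]
opening: 0.0218
finger_force: 20.0
```

The drawer is shut, with 155 mm travelled and a firm stop. Go to the knob.

Call:
send_rows:
  commands:
    - [0, 0, 0, 0, 0.5]
    - [0, 0, 0, 0, 0.5]
    - [0, 0, -50, 0, 0.5]
    - [0, 0, -50, 0, 0.5]
    - [0, 0, -50, 0, 0.5]
    - [0, 0, -20, 0, 0.5]
    - [-38, -51.5, 0, 0, 0.5]
    - [-37, -51.5, 0, 0, 0.5]
    - [0, 0, 0, 0, 0.5]
    - [0, 0, 0, 0, 0.5]

```text
time: 35.85
tool_pos: [0.6664, -0.1069, 0.2458]
orientation: [0.06, 0.998, 0.001, -0.001]
wrist_force: [0.8, -0.2, 0.5]
opening: 0.044
finger_force: 0.0
```

Run:
```python
from h import *
w=cap("wrist");P=pts(w)
m=(P[...,2]>.143)&(P[...,2]<.157)&(np.hypot(P[...,0]-.667,P[...,1]+.110)<.05)&(w["z_map"]>0)
print(m.sum(),cv2.minAreaRect((P[m][:,:2]*1000).astype(np.float32)))
delta([.667,-.110,.136],3.022)
w=cap("scene");P=pts(w)
m=(abs(P[...,2]-.091)<.005)&(P[...,0]>.4)&(P[...,0]<.63)&(abs(P[...,1])<.05)
print(m.sum(),P[m].min(0),P[m].max(0))
```

```text
924 ((666.8214111328125, -110.69390869140625), (13.982561111450195, 41.84465789794922), 81.90113830566406)
tool [ 0.6664 -0.1062  0.2463] yaw 3.023 q6 -1.79 t 35.9 delta mm [ -1.3  -3.8 110.3] turn 0.001
96 [ 0.59020534 -0.04909008  0.08659163] [0.62972263 0.02789787 0.09593778]
```

Call:
send_rows:
  commands:
    - [-1, -4, 0, 0, 0.5]
    - [0, 0, 40, 0, 0.5]
    - [0, 0, 40, 0, 0.5]
    - [0, 0, 30, 0, 0.5]
    - [0, 0, 0, 0, 0.5]
    - [0, 0, 0, 0, 0]
    - [0, 0, 0, 0, 0]
    - [0, 0, 0, 0, 0]
    - [0, 0, 0, 0, 0]
  squeeze: 25

```text
time: 37.08
tool_pos: [0.6684, -0.1124, 0.1391]
orientation: [0.06, 0.998, -0.001, 0.001]
wrist_force: [-0.4, -2.7, 4.9]
opening: 0.0136
finger_force: 25.0
```

Call:
send_rows:
  commands:
    - [0, 0, 0, 0.15, 0]
    - [0, 0, 0, 0.15, 0]
    - [0, 0, 0, 0.15, 0]
    - [0, 0, 0, 0.15, 0]
    - [0, 0, 0, 0.15, 0]
    - [0, 0, 0, 0.15, 0]
    - [0, 0, 0, 0.15, 0]
    - [0, 0, 0, 0.15, 0]
    - [0, 0, 0, 0.15, 0]
    - [0, 0, 0, 0.15, 0]
    - [0, 0, 0, 0.06, 0]
    - [0, 0, 0, 0, 0]
    - [0, 0, 0, 0, 0]
    - [0, 0, 0, 0, 0]

```text
time: 38.83
tool_pos: [0.6678, -0.1128, 0.1391]
orientation: [0.745, 0.668, -0.0, 0.001]
wrist_force: [-2.8, -3.5, 6.0]
opening: 0.0136
finger_force: 25.0
```

Call:
send_rows:
  commands:
    - [0, 0, 0, 0, 0.5]
    - [0, 0, 0, 0, 0.5]
    - [0, 0, 0, 0, 0.5]
    - [0, 0, -40, 0, 0.5]
    - [0, 0, -40, 0, 0.5]
    - [0, 0, -40, 0, 0.5]
    - [0, 0, 0, 0, 0.5]
    - [0, 0, 0, 0, 0.5]

```text
time: 39.83
tool_pos: [0.6673, -0.1111, 0.2566]
orientation: [0.744, 0.668, -0.0, -0.001]
wrist_force: [-1.1, 0.3, -0.1]
opening: 0.0442
finger_force: 0.0
```

Run:
```python
from h import *; from m import objs
w=cap("wrist");P=pts(w);save(w,"w7")
m=(P[...,2]>.143)&(P[...,2]<.157)&(np.hypot(P[...,0]-.667,P[...,1]+.110)<.05)&(w["z_map"]>0)
print(m.sum(),cv2.minAreaRect((P[m][:,:2]*1000).astype(np.float32)))
delta([.667,-.110,.25],1.453)
objs(cap("top"))
```

```text
848 ((667.0977783203125, -110.34400939941406), (41.62700653076172, 14.000601768493652), 83.41779327392578)
tool [ 0.6669 -0.111   0.2558] yaw 1.462 q6 -0.23 t 39.9 delta mm [1.  0.  5.8] turn 0.009
px [406. 160.] xy 679 -314 LxW 85 31 ang 57 h 44 [112. 109.  99.]
px [236. 163.] xy 665 324 LxW 78 23 ang 131 h 49 [104.  98.  87.]
px [300. 169.] xy 639 83 LxW 127 7 ang 81 h 51 [45. 41. 37.]
px [172. 232.] xy 414 558 LxW 171 47 ang 4 h 19 [174. 167. 155.]
px [474. 218.] xy 463 -556 LxW 92 49 ang 95 h 23 [158.  95. 109.]
px [373. 235.] xy 399 -187 LxW 76 30 ang 6 h 19 [100.  94.  89.]
px [375. 266.] xy 285 -193 LxW 78 33 ang 52 h 18 [106. 101.  95.]
px [341. 329.] xy 55 -68 LxW 142 53 ang 44 h 22 [85. 94. 94.]
```

View pics/w7.png

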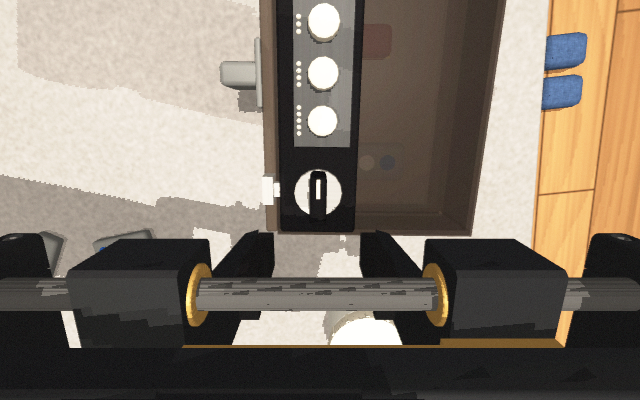

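The knob bar at (318,193) lies at 83.4°, which is the locked stop. The bolt is in the keeper at (270,190), the drawer is shut, and the case and remote show through the smoked top at (375,45) and (378,162). The tool is clear, so I'm handing in.

```bash
python3 -c "
from bench import robot
print(robot.close_job())"
```

```text
the job is handed in; nothing more can be done
None
```

The job is handed in, result not shown: code 4-2-5 was entered, the red seal case and gate remote (the only two valuables out) went into the drawer, and it is shut with the knob at its locked stop.

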